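Pigment tins: find the full one by its weight and seat it in the tin stand

ROBOT

A 6-joint arm with a two-finger parallel gripper is mounted at the origin on the work surface. World frame = base frame: x ahead of the robot, y to its left, z up, the work surface at z = 0. Lengths are in m, angles in degrees, forces in N, time in s.
With the tool pointing down it reaches from about 0.4 to 0.825 m from the base axis. Payload 7 kg.
Tool frame: the origin (TCP) lies at the very end of the fingers, on their centre line; the grasp point (between the pads) lies 19 mm behind it (r.hold_point_z is the distance from the TCP to the grasp point, in m); x points along the fingers, y is the direction in which the jaws open and shut, and the axes are right-handed (so a half turn about x gives the same grasp; the last joint's range is limited). The gripper opens to 88 mm and grips with 3 to 60 N. Pads are 19 mm wide; open, the fingers measure 130 mm over their backs; the gripper's body (78 mm by 193 mm) begins 47 mm behind the grasp point.
Start: joints at [91.965, 20.546, 0.682, 0, -70.136, -16.507], TCP at [0.169, 0.653, 0.227] pointing down, gripper open.
Joint ranges: [-176.03, 176.03], [-82.01, 121.73], [-58.28, 71.71], [-173.87, 95.51], [-174.79, -0.11], [-173.66, 173.66]. Speed limits (degrees/s): [136.94, 136.94, 172.46, 180, 180, 180].

INTERFACE

Orientations are given as [roll, pitch, yaw] about the fixed x, y, z axes, in that order (R = Rz(yaw) Ry(pitch) Rx(roll)).
In Python, from plant import r gives the robot as it stands. The module is installed in compiled form; this text tells all that it offers.
- The arm moves only by the shell command python3 -m creep 'ROWS' [FORCE]. ROWS is JSON, a list of rows, each a list of 7 numbers: the turn, a rotation vector about the tool's x, y, z in rad, then the shift along the tool's x, y, z in cm, then the opening in per cent of the stroke, from 0 (shut) to 100 (fully open). In form: [[rx, ry, rz, x, y, z, fingers], ...]. A call has 1 to 8 rows; each row shifts and turns the commanded pose from where the row before left it, along the tool's axes as they then stand; what a row does not reach is not made up. A row lasts 1/10 s, in which the tool goes at most 50 mm and 8.59 degrees, less where a joint would pass 70% of its speed; a pose out of reach is approached as far as the arm can. A call is refused whole if a number of a shift passes 5 or a number of a turn 0.15, either way. A call with a gripper value outside its range is refused whole. The fingers move at their own pace and stop on an object; FORCE is the grip in N (left out, the last holds). Time passes only in rows, so rows that do not move let the fingers close. It gives the time, the measured TCP pose, the force and the opening at its end, in the units of the state.
- r.get_state(): the state, without advancing time (a new reading comes with each control period).
- r.capture(name): name is "scene" or "top" or "wrist"; returns (picture, depth): 400x640x3 uint8, blue, green, red; 400x640 float32, m along the optical axis (not along the pixel's ray), 0 where there is no reading.
- r.camera_info(name): a dict with "fovy" (degrees; the focal length in pixels is half the picture's height over the tangent of half this angle, whatever the lens; pixels are square), "cx", "cy" (the principal point, pixels), "camera_from_world" (4x4, takes a point from world to camera coordinates). Camera axes: x right, y down, z forward; pixel columns grow to the right and rows downward; lengths in m; the calibration is good to about 2 mm. A picture is of the moment at which its call begins: read the wrist's pose just before it. camera_info takes no time and is no camera call; for the wrist camera it gives the pose at the moment of the call.
- r.close_job(): hands the job in, once; it reports no verdict.
Trained networks look in the newest picture that a camera, given by its name, has taken for a name from the list of things; names that differ only in an ending like _2 or _b are one class to them, and where a whole thing is asked for, a point or a joint stands for the part that bears it (a point fixed in the world has none). Each returns a list of dicts, best first, with "score" (0 to 1); they miss things now and then, are a little off and sometimes report something else, mostly with a low value. They report only what shows in the picture. A call takes as long as a camera call. They do not tell look-alikes from the thing itself.
- r.look_for(query, camera): "rect" ([left, top, right, bottom] in pixels, round what is visible of it).
- r.masks_of(query, camera): "pixels" (400x640 bool, what is visible of it) and "rect" ([left, top, right, bottom] in pixels, round what is visible of it).
The state is a dict: "time_s": time; "joints": joint angles; "qd": joint speeds; "joint_torque": joint torques, N m; "tcp_pos": TCP position; "eef_rot": TCP orientation; "contact_force": force on the tool from outside, world axes, zero at the start; "moment": the same for the moment, N m; "gripper_width": finger opening in m.
Only numpy, scipy, OpenCV 4.12 (cv2) and the standard library are available. Lean on these libraries where they do the work, as an engineer would, in place of code of your own. Each camera call takes 0.05 s, during which the arm holds its last target. There are 200 camera calls.

TASK

One of these two identical closed pigment tins is full and the other nearly empty. Lift the left tin (the robot's left) about 5 cm off the desk and feel its weight, set it back, then do the same with the right one; seat the heavier tin gently all the way down in the round well of the wooden stand, feeling for the well rather than forcing, and leave the lighter one standing where it was. Keep both tins upright and do not disturb the ink bottle, the cup or the eraser.

Things in the scene. Friction and masses are not known exactly. Their poses are not given: they have to be found in the camera images.
- tin_left_mid (a point): closed round aluminium slip-lid tin, 56 mm diameter, 75 mm high, on the desk to the robot's left (+y side of the stand). Looks the same as the other tin, but one of the two (either) is full and weighs at least 200 g more; both weigh 0.15 to 0.7 kg. The point is on the tin's axis, half-way up (37.5 mm above its underside); z is up along the axis.
- tin_right_mid (a point): closed round aluminium slip-lid tin, 56 mm diameter, 75 mm high, on the desk to the robot's right (-y side of the stand). Looks the same as the other tin, but one of the two (either) is full and weighs at least 200 g more; both weigh 0.15 to 0.7 kg. The point is on the tin's axis, half-way up (37.5 mm above its underside); z is up along the axis.
- stand: low wooden tin stand fixed to the desk; origin at the centre of its underside, z up, y along its length. Base plate 110 (x) by 150 (y) by 6 mm, with a rail 12 mm wide and 18 mm high along each long side. Between the rails is a sliding carrier with a round well. A tin seated in the well stands on the base plate, its underside 6 mm above the desk. No tin may press on the stand with over 40 N.
- stand_top (a point): point on the stand's centre, 24 mm above the desk, level with the carrier's top. Carrier: 84 by 84 mm block, 18 mm thick, well 60 mm diameter right through, rim chamfered 3.5 mm. It slides along the stand's y and stays where left (5 N friction): the well's centre is up to 15 mm either way along y from this point (0 along x), an offset that is not reported and must be felt or seen.
- ink_bottle: bystander: ink bottle, 48 mm diameter, 75 mm high; origin at the centre of its underside
- water_cup: bystander: empty white plastic cup, 68 mm diameter at the rim, 80 mm high; origin at the centre of its underside
- eraser: bystander: rubber eraser lying on the desk, 55 by 24 by 13 mm; origin at the centre of its underside
Not all that is in view belongs to the job. What is shaped like the part that bears tin_right_mid but blue is not meant. Leave any green look-alike of the part that bears tin_left_mid alone.

How it is judged (in metres and radians):
On the way, in this order (a step that is already met when the one before it is completed fails the run):
1. the left tin is lifted at least 3 cm off the desk (height (world z) of tin_left_mid above 0.0675 m), for 0.3 s.
2. with the left tin back on the desk, the right tin is lifted at least 3 cm (height (world z) of tin_right_mid above 0.0675 m and height (world z) of tin_left_mid below 0.041 m), for 0.3 s.
At the end, for the whole second after the job is handed in: The heavier tin stands in the stand's well, all the way down on the base plate (within 3 mm), upright (within 0.08 rad), with its full weight on the stand, released and at rest; the lighter tin stands upright on the desk within 5 cm of where it started, at rest (((z of tin_left_mid in the frame of stand between 0.04 and 0.047 m and horizontal distance between tin_left_mid and stand below 0.022 m and angle between each of tin_left_mid, tin_right_mid's own z axis and vertical below 0.08 rad and contact force between tin_left and stand above 3.3 N and linear speed of each of tin_left, tin_right below 0.02 m/s and height (world z) of tin_right_mid below 0.041 m and distance of tin_right_mid from where it was at the start of the episode below 0.05 m) or (z of tin_right_mid in the frame of stand between 0.04 and 0.047 m and horizontal distance between tin_right_mid and stand below 0.022 m and angle between each of tin_right_mid, tin_left_mid's own z axis and vertical below 0.08 rad and contact force between tin_right and stand above 3.3 N and linear speed of each of tin_right, tin_left below 0.02 m/s and height (world z) of tin_left_mid below 0.041 m and distance of tin_left_mid from where it was at the start of the episode below 0.05 m))); the robot touches nothing.
It fails at once if a tin is pressed on the stand with more than 40 N (contact force between any of tin_left, tin_right and stand above 40 N).
It fails at once if a tin is tipped more than 0.5 rad (angle between any of tin_left_mid, tin_right_mid's own z axis and vertical above 0.5 rad).
It fails at once if the ink bottle, the cup or the eraser is moved more than 2 cm (distance of any of ink_bottle, water_cup, eraser from where it was at the start of the episode above 0.02 m).
It also fails if it takes over 72 s, if anything falls off the work surface, if the arm or the gripper's body presses on something with over 40 N, if the wrist force passes 120 N, or if a joint passes its speed limit or range.

## Working session

There is one attempt and no reset: what is moved stays moved. The work goes in short steps, Python scripts to look and compute and a shell command to move; the robot and the scene stay as the last step left them, time stands still between calls to the robot, and variables do not carry over. Pictures are saved under pics/ and viewed, about 8 in all and at most 12, crops included, and the job is handed in when it is done.

```bash
mkdir -p pics; cat > h.py <<'E'
import numpy as np, cv2
from plant import r
def K(c):
    i=r.camera_info(c); f=200/np.tan(np.radians(i["fovy"])/2); return f,i["cx"],i["cy"],np.linalg.inv(np.array(i["camera_from_world"]))
def pts(c,d,m,info=None):
    f,cx,cy,T=info or K(c); v,u=np.nonzero(m&(d>0)); z=d[v,u]
    return (T@np.stack([(u-cx)/f*z,(v-cy)/f*z,z,np.ones_like(z)]))[:3].T
E
python3 - <<'E'
from h import *
s=r.get_state();print(s)
P=[]
for c in("scene","top"):
    im,d=r.capture(c);cv2.imwrite(f"pics/{c}0.png",im);np.save(c+"_d.npy",d)
    print(c,K(c)[3][:3,3].round(3))
    for q in("tin_left_mid","tin_right_mid","stand","ink_bottle","water_cup","eraser"):
        for o in r.masks_of(q,c):
            if o["score"]<.3: continue
            p=pts(c,d,o["pixels"]); zt=np.percentile(p[:,2],97); t=p[p[:,2]>zt-.006]
            print(c,q,round(o["score"],2),np.array(o["rect"]).round(),"med",np.median(p,0).round(3),"topz",zt.round(3),"topmid",((t.min(0)+t.max(0))/2).round(3), im[o["pixels"]].mean(0).round())
E
```

```text
{'time_s': 0.0, 'joints': array([ 9.19649140e+01,  2.05905834e+01,  6.32814491e-01, -2.07382100e-02,
       -7.01349835e+01, -1.65070067e+01]), 'qd': array([-0.00289003,  0.00722375, -0.01463092,  0.04010513,  0.02323656,
       -0.11222757]), 'joint_torque': array([ 2.03467163e-03, -5.82731438e+01,  2.93045783e+01,  6.99692577e+00,
        6.83535865e-03, -1.56391293e-04]), 'tcp_pos': array([0.16938494, 0.65288964, 0.22562307]), 'eef_rot': array([ 94.638633  ,  89.90522031, -99.91052243]), 'contact_force': array([0.41580678, 0.13940054, 1.11114116]), 'moment': array([-0.03744437,  0.06465322,  0.0239513 ]), 'gripper_width': 0.08763719589567139}
scene [ 1.041 -0.078  0.58 ]
scene tin_left_mid 0.98 [413. 157. 445. 201.] med [0.558 0.211 0.059] topz 0.078 topmid [0.544 0.218 0.076] [ 98. 109. 119.]
scene tin_left_mid 0.9 [446. 134. 477. 179.] med [0.501 0.305 0.059] topz 0.078 topmid [0.486 0.314 0.075] [26. 78. 19.]
scene tin_left_mid 0.51 [294. 163. 381. 228.] med [0.533 0.029 0.016] topz 0.026 topmid [0.528 0.032 0.024] [ 39.  71. 104.]
scene tin_right_mid 0.97 [158. 188. 196. 235.]
[... 1121 characters left out ...]
 481. 266.] med [ 0.451 -0.274  0.074] topz 0.077 topmid [ 0.451 -0.284  0.076] [147.  81.  45.]
top tin_right_mid 0.71 [446. 190. 482. 221.] med [ 0.553 -0.287  0.074] topz 0.078 topmid [ 0.555 -0.296  0.076] [154. 166. 177.]
top stand 0.77 [275. 186. 356. 260.] med [0.528 0.033 0.01 ] topz 0.026 topmid [0.527 0.034 0.024] [ 58.  87. 120.]
top ink_bottle 0.58 [275. 116. 299. 147.] med [0.724 0.093 0.074] topz 0.077 topmid [0.733 0.095 0.076] [51. 59. 67.]
top water_cup 0.95 [389. 104. 427. 141.] med [ 0.755 -0.179  0.044] topz 0.081 topmid [ 0.744 -0.174  0.079] [105. 120. 126.]
top eraser 0.59 [305. 282. 319. 313.] med [0.359 0.042 0.012] topz 0.016 topmid [0.363 0.042 0.013] [44. 54. 62.]
```

```bash
python3 - <<'E'
from h import *
im=cv2.imread("pics/top0.png"); a=cv2.resize(im[90:330,140:500],(800,533),interpolation=cv2.INTER_CUBIC)
cv2.imwrite("pics/t1.png",a)
d=np.load("top_d.npy"); f,cx,cy,T=K("top")
# rectify stand zone at z=0.024 at 0.5mm/px ; rows x descending, cols y descending
Ti=np.linalg.inv(T)
g=np.arange(-100,100,.5)/1000; X,Y=np.meshgrid(.528-g,.033-g,indexing="ij")
def rect(c,z,im):
    f,cx,cy,T=K(c);Ti=np.linalg.inv(T)
    p=np.stack([X,Y,np.full_like(X,z),np.ones_like(X)],-1)@Ti.T
    return cv2.remap(im,(p[...,0]/p[...,2]*f+cx).astype(np.float32),(p[...,1]/p[...,2]*f+cy).astype(np.float32),cv2.INTER_CUBIC)
sc=cv2.imread("pics/scene0.png")
cv2.imwrite("pics/rect.png",np.hstack([rect("top",.024,im),rect("scene",.024,sc)]))
E
```

```text
(no output)
```

View pics/t1.png

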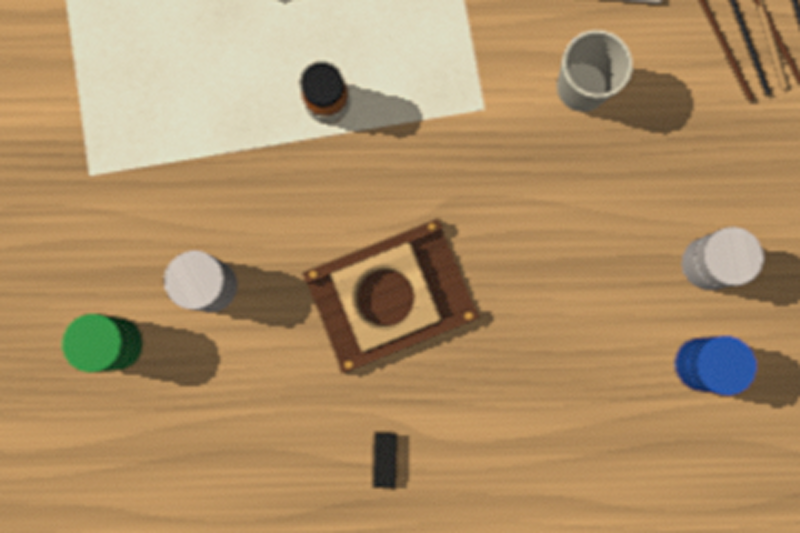

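View pics/rect.png

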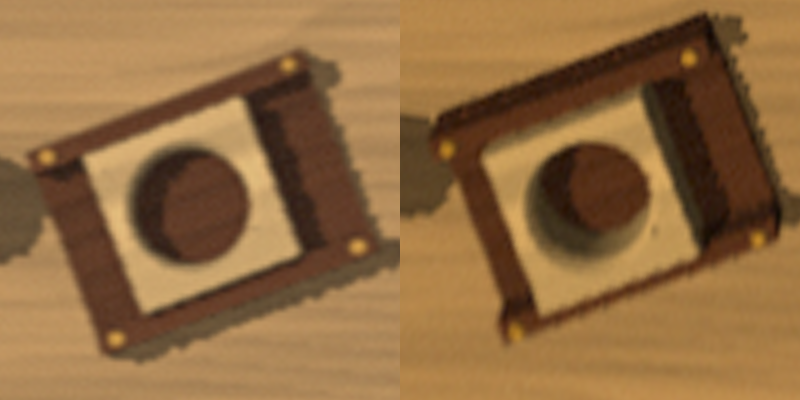

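Tins on top view crop: silver left tin (195,280), look-alike green (95,343); silver right tin (733,257), look-alike blue (723,365). The silver ones are chosen. The carrier centre comes from its corners in both rectified views, near (192,202), i.e. the well at about (0.526, 0.037). The stand centre from its pins is (0.527, 0.032), with yaw about 20.7°.

```bash
cat >> h.py <<'E'
from scipy.spatial.transform import Rotation as Ro
def go(*goals):
    s=r.get_state();R=Ro.from_euler("xyz",s["eef_rot"],degrees=True).as_matrix();p=s["tcp_pos"]
    print("t",round(s["time_s"],2),"tcp",p.round(4),"F",s["contact_force"].round(2),"w",round(s["gripper_width"],4));print(R.round(3))
    for g in goals: print(g,"tool cm",(R.T@(np.array(g)-p)*100).round(2))
E
python3 - <<'E'
from h import *
go((.543,.217,.227),(.543,.217,.033),(.555,-.296,.227))
# tin top circles
for c in("top","scene"):
    im=cv2.imread(f"pics/{c}0.png")
d=np.load("top_d.npy");p=pts("top",d,d>0)
for x,y in((.543,.217),(.555,-.296)):
    q=p[(abs(p[:,0]-x)<.05)&(abs(p[:,1]-y)<.05)&(p[:,2]>.07)&(p[:,2]<.085)]
    print(cv2.minEnclosingCircle((q[:,:2]*1000).astype(np.float32)),np.median(q[:,2]))
E
```

```text
t 0.7 tcp [0.1695 0.6534 0.2266] F [0.46 0.69 0.19] w 0.0876
[[-0.    -0.251 -0.968]
 [ 0.    -0.968  0.251]
 [-1.    -0.     0.   ]]
(0.543, 0.217, 0.227) tool cm [ -0.05  32.86 -47.11]
(0.543, 0.217, 0.033) tool cm [ 19.35  32.86 -47.11]
(0.555, -0.296, 0.227) tool cm [-5.000e-02  8.221e+01 -6.115e+01]
((542.2813110351562, 217.99691772460938), 27.888431549072266) 0.07475387742606637
((554.41357421875, -296.6170654296875), 27.99819564819336) 0.07510457113819413
```

```bash
python3 -m creep '[[0,0,0,0,1,-1.4,100],[0,0,0,0,2.2,-3.2,100],[0,0,0,0,2.4,-3.4,100],[0,0,0,0,2.4,-3.4,100],[0,0,0,0,2.4,-3.4,100],[0,0,0,0,2.4,-3.4,100],[0,0,0,0,2.4,-3.4,100],[0,0,0,0,2.4,-3.4,100]]' 30
python3 -m creep '[[0,0,0,0,2.4,-3.4,100],[0,0,0,0,2.4,-3.4,100],[0,0,0,0,2.4,-3.4,100],[0,0,0,0,2.4,-3.4,100],[0,0,0,0,2.4,-3.4,100],[0,0,0,0,2.4,-3.4,100],[0,0,0,0,1.2,-1.6,100],[0,0,0,0,0,0,100]]'
python3 - <<'E'
from h import *
go((.5423,.218,.1),(.5423,.218,.033))
im,d=r.capture("wrist");p=pts("wrist",d,d>0)
q=p[(abs(p[:,0]-.5423)<.05)&(abs(p[:,1]-.218)<.05)&(p[:,2]>.06)&(p[:,2]<.09)]
print(len(q));print(cv2.minEnclosingCircle((q[:,:2]*1000).astype(np.float32)),np.median(q[:,2]))
cv2.imwrite("pics/w1.png",im)
E
```

```text
time_s: 1.5
tcp_pos: [0.3683, 0.4181, 0.2269]
eef_rot: [-105.0, 90.0, 60.5]
contact_force: [0.2, 0.0, 0.3]
gripper_width: 0.0873
time_s: 2.3
tcp_pos: [0.5422, 0.2111, 0.2264]
eef_rot: [88.7, 90.0, -106.1]
contact_force: [-0.0, -0.1, 0.2]
gripper_width: 0.0876
t 2.3 tcp [0.5422 0.2111 0.2264] F [-0.01 -0.11  0.2 ] w 0.0876
[[-0.    -0.254 -0.967]
 [-0.    -0.967  0.254]
 [-1.     0.001  0.   ]]
(0.5423, 0.218, 0.1) tool cm [12.64 -0.67  0.16]
(0.5423, 0.218, 0.033) tool cm [19.34 -0.68  0.16]
1832
((541.6680908203125, 219.84519958496094), 28.030990600585938) 0.07494911417439837
```

View pics/w1.png

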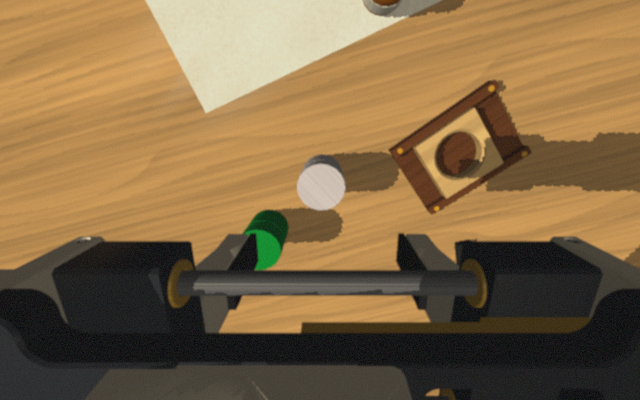

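Wrist view: the silver tin is at (321,187), green beside it at (262,240). The wrist fix agrees to 2 mm. I'll go down and grip.

```bash
python3 -m creep '[[0,0,0,1.5,-0.4,0.1,100],[0,0,0,3.5,-0.36,0.1,100],[0,0,0,4,0,0,100],[0,0,0,4,0,0,100],[0,0,0,3,0,0,100],[0,0,0,2,0,0,100],[0,0,0,1.34,0,0,100],[0,0,0,0,0,0,100]]' 30
python3 -m creep '[[0,0,0,0,0,0,0],[0,0,0,0,0,0,0],[0,0,0,0,0,0,0],[0,0,0,0,0,0,0],[0,0,0,0,0,0,0],[0,0,0,0,0,0,0],[0,0,0,0,0,0,0],[0,0,0,0,0,0,0]]' 30
```

```text
time_s: 3.15
tcp_pos: [0.5398, 0.2217, 0.0317]
eef_rot: [51.7, 89.8, -142.8]
contact_force: [0.6, -0.1, 0.2]
gripper_width: 0.0877
time_s: 3.95
tcp_pos: [0.5411, 0.2216, 0.0338]
eef_rot: [174.4, 90.0, -20.1]
contact_force: [-1.8, -2.3, 6.3]
gripper_width: 0.0549
```

```bash
python3 -m creep '[[0,0,0,-0.5,0,0,0],[0,0,0,-1,0,0,0],[0,0,0,-1,0,0,0],[0,0,0,-1,0,0,0],[0,0,0,-1,0,0,0],[0,0,0,-0.5,0,0,0],[0,0,0,0,0,0,0],[0,0,0,0,0,0,0]]' 30
python3 -m creep '[[0,0,0,0,0,0,0],[0,0,0,0,0,0,0],[0,0,0,0,0,0,0],[0,0,0,0,0,0,0]]' 30
python3 - <<'E'
from h import *
go((.5411,.2216,.0345))
F=[]
im,d=r.capture("wrist")
for i in range(5): F.append(r.get_state()["contact_force"][2]); r.capture("top")
print(np.round(F,2))
f,cx,cy,T=K("wrist")
im2,d2=r.capture("scene")
p=pts("scene",d2,d2>0)
q=p[(abs(p[:,0]-.56)<.045)&(abs(p[:,1]-.21)<.04)&(p[:,2]>.03)];print("max z",q[:,2].max(),"min",np.percentile(q[:,2],5))
cv2.imwrite("pics/s2.png",cv2.resize(im2[60:260,320:560],(720,600)))
E
```

```text
time_s: 4.75
tcp_pos: [0.5409, 0.2218, 0.0831]
eef_rot: [-31.6, 90.0, 133.8]
contact_force: [0.6, 0.2, -1.1]
gripper_width: 0.0553
time_s: 5.15
tcp_pos: [0.541, 0.2218, 0.0829]
eef_rot: [57.2, 90.0, -137.3]
contact_force: [0.1, -0.7, -1.6]
gripper_width: 0.0547
t 5.15 tcp [0.541  0.2218 0.0829] F [ 0.12 -0.72 -1.58] w 0.0547
[[-0.    -0.251 -0.968]
 [-0.    -0.968  0.251]
 [-1.     0.     0.   ]]
(0.5411, 0.2216, 0.0345) tool cm [ 4.84  0.01 -0.02]
[-2.03 -2.58 -2.41 -2.53 -2.27]
max z 0.4078924246206169 min 0.09408754427365056
```

View pics/s2.png

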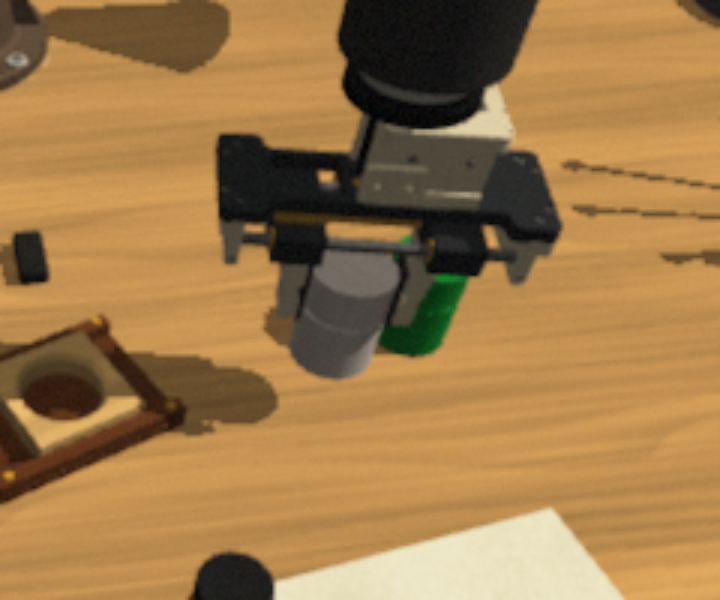

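The tin (340,310) hangs upright in the jaws and feels like about -2.3 N. I'll set it back.

```bash
python3 -m creep '[[0,0,0,0.5,0,0,0],[0,0,0,1,0,0,0],[0,0,0,1,0,0,0],[0,0,0,1,0,0,0],[0,0,0,0.8,0,0,0],[0,0,0,0.4,0,0,0],[0,0,0,0,0,0,0]]' 30
python3 -m creep '[[0,0,0,0.1,0,0,0],[0,0,0,0.1,0,0,0],[0,0,0,0.1,0,0,0],[0,0,0,0,0,0,0],[0,0,0,0,0,0,0]]' 30
```

```text
time_s: 6.2
tcp_pos: [0.5407, 0.2215, 0.0352]
eef_rot: [54.4, 89.9, -140.2]
contact_force: [0.2, -0.5, -2.0]
gripper_width: 0.0554
time_s: 6.7
tcp_pos: [0.5413, 0.222, 0.0338]
eef_rot: [-133.3, 89.9, 32.2]
contact_force: [-1.8, -1.0, 4.2]
gripper_width: 0.0551
```

```bash
python3 -m creep '[[0,0,0,0,0,0,100],[0,0,0,0,0,0,100],[0,0,0,0,0,0,100],[0,0,0,0,0,0,100],[0,0,0,0,0,0,100],[0,0,0,0,0,0,100]]' 30
python3 -m creep '[[0,0,0,-1,0,0,100],[0,0,0,-3,0,0,100],[0,0,0,-4,0,0,100],[0,0,0,-4,0,0,100],[0,0,0,-4,0,0,100],[0,0,0,0,1.5,-0.4,100],[0,0,0,0,3.5,-1,100],[0,0,0,0,4,-1.2,100]]'
python3 -m creep '[[0,0,0,0,4.5,-1.3,100],[0,0,0,0,4.5,-1.3,100],[0,0,0,0,4.5,-1.3,100],[0,0,0,0,4.5,-1.3,100],[0,0,0,0,4.5,-1.3,100],[0,0,0,0,4.5,-1.3,100],[0,0,0,0,4.5,-1.3,100],[0,0,0,0,4,-1.1,100]]'
python3 -m creep '[[0,0,0,0,3,-0.9,100],[0,0,0,0,1.8,-0.5,100],[0,0,0,0,0,0,100],[0,0,0,0,0,0,100]]'
python3 - <<'E'
from h import *
go((.5544,-.2966,.033))
for c,(x,y) in(("wrist",(.5544,-.2966)),("top",(.542,.219)),("scene",(.542,.219))):
    im,d=r.capture(c);p=pts(c,d,d>0)
    q=p[(abs(p[:,0]-x)<.05)&(abs(p[:,1]-y)<.05)&(p[:,2]>.07)&(p[:,2]<.09)]
    print(c,len(q));
    if len(q): print(cv2.minEnclosingCircle((q[:,:2]*1000).astype(np.float32)),np.median(q[:,2]))
    if c=="wrist": cv2.imwrite("pics/w2.png",im)
E
```

```text
time_s: 7.3
tcp_pos: [0.5411, 0.2218, 0.0331]
eef_rot: [83.7, 90.0, -110.9]
contact_force: [0.2, -0.3, 0.1]
gripper_width: 0.0876
time_s: 8.1
tcp_pos: [0.5436, 0.1279, 0.1941]
eef_rot: [-131.7, 89.9, 33.9]
contact_force: [0.2, 0.0, -0.9]
gripper_width: 0.0879
time_s: 8.9
tcp_pos: [0.5529, -0.2434, 0.1939]
eef_rot: [179.8, 89.9, -14.7]
contact_force: [1.1, 1.0, -0.6]
gripper_width: 0.0879
time_s: 9.3
tcp_pos: [0.5544, -0.2913, 0.1933]
eef_rot: [-70.1, 90.0, 95.2]
contact_force: [-0.6, 1.3, -0.6]
gripper_width: 0.0874
t 9.3 tcp [ 0.5544 -0.2913  0.1933] F [-0.58  1.28 -0.6 ] w 0.0874
[[-0.    -0.252 -0.968]
 [ 0.    -0.968  0.252]
 [-1.    -0.     0.   ]]
(0.5544, -0.2966, 0.033) tool cm [16.03  0.51 -0.14]
wrist 2189
((554.6382446289062, -296.09619140625), 27.952465057373047) 0.07507112817007489
top 548
((542.690185546875, 221.87899780273438), 27.967817306518555) 0.07484786076605987
scene 466
((543.732666015625, 221.75892639160156), 29.353763580322266) 0.07626004013143345
```

View pics/w2.png

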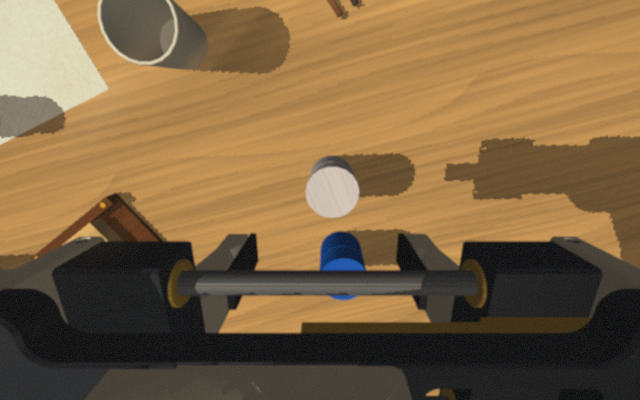

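Right silver tin at (332,188), blue below at (342,265). The left tin is standing 3–4 mm from where it was. Next, grip the right tin and lift it.

```bash
python3 -m creep '[[0,0,0,1.5,0.3,-0.1,100],[0,0,0,3,0.18,-0.05,100],[0,0,0,3.5,0,0,100],[0,0,0,3.5,0,0,100],[0,0,0,2.5,0,0,100],[0,0,0,1.5,0,0,100],[0,0,0,0.5,0,0,100],[0,0,0,0,0,0,100]]' 30
python3 -m creep '[[0,0,0,0,0,0,0],[0,0,0,0,0,0,0],[0,0,0,0,0,0,0],[0,0,0,0,0,0,0],[0,0,0,0,0,0,0],[0,0,0,0,0,0,0],[0,0,0,0,0,0,0],[0,0,0,0,0,0,0]]' 35
python3 -m creep '[[0,0,0,-0.5,0,0,0],[0,0,0,-1,0,0,0],[0,0,0,-1,0,0,0],[0,0,0,-1,0,0,0],[0,0,0,-1,0,0,0],[0,0,0,-0.5,0,0,0],[0,0,0,0,0,0,0],[0,0,0,0,0,0,0]]' 35
python3 - <<'E'
from h import *
go((.526,.037,.083))
F=[]
for i in range(6): F.append(r.get_state()["contact_force"][2]); r.capture("scene")
print(np.round(F,2))
E
```

```text
time_s: 10.25
tcp_pos: [0.555, -0.2954, 0.033]
eef_rot: [9.0, 90.0, 174.5]
contact_force: [-0.3, -0.3, 0.3]
gripper_width: 0.0877
time_s: 11.05
tcp_pos: [0.5551, -0.2963, 0.0337]
eef_rot: [148.9, 90.0, -45.6]
contact_force: [-1.1, -1.4, 5.9]
gripper_width: 0.0545
time_s: 11.85
tcp_pos: [0.5548, -0.2959, 0.0831]
eef_rot: [-69.8, 90.0, 95.7]
contact_force: [0.3, -0.1, -5.3]
gripper_width: 0.0555
t 11.85 tcp [ 0.5548 -0.2959  0.0831] F [ 0.28 -0.08 -5.32] w 0.0555
[[-0.    -0.251 -0.968]
 [ 0.    -0.968  0.251]
 [-1.    -0.     0.   ]]
(0.526, 0.037, 0.083) tool cm [ 2.000e-02 -3.150e+01  1.115e+01]
[-5.32 -6.59 -6.37 -5.33 -6.13 -6.44]
```

The right tin reads about -6.0 N against -2.3 N for the left, so the right one is heavier. I'll carry it over the well.

```bash
python3 -m creep '[[0,0,0,-0.8,0,0,0],[0,0,0,-0.7,-1,0.35,0],[0,0,0,0,-2,0.7,0],[0,0,0,0,-3,1.06,0],[0,0,0,0,-3.5,1.24,0],[0,0,0,0,-3.5,1.24,0],[0,0,0,0,-3.5,1.24,0],[0,0,0,0,-3.5,1.24,0]]' 35
python3 -m creep '[[0,0,0,0,-3.5,1.24,0],[0,0,0,0,-3.5,1.24,0],[0,0,0,0,-2.5,0.89,0],[0,0,0,0,-1.5,0.53,0],[0,0,0,0,-0.45,0.17,0],[0,0,0,0,0,0,0],[0,0,0,0,0,0,0],[0,0,0,0,0,0,0]]' 35
python3 - <<'E'
from h import *
go((.526,.037,.06))
ims=[r.capture(c)[0] for c in("scene","wrist")]
cv2.imwrite("pics/s3.png",np.hstack([cv2.resize(ims[0][80:260,240:440],(400,360)),cv2.resize(ims[1][100:300,220:440],(396,360))]))
E
```

```text
time_s: 12.95
tcp_pos: [0.5367, -0.0829, 0.0991]
eef_rot: [-155.8, 89.9, 9.6]
contact_force: [0.9, -0.4, -5.7]
gripper_width: 0.0551
time_s: 13.75
tcp_pos: [0.5261, 0.0356, 0.0983]
eef_rot: [132.8, 90.0, -61.8]
contact_force: [-0.3, -0.3, -6.9]
gripper_width: 0.0549
t 13.75 tcp [0.5261 0.0356 0.0983] F [-0.34 -0.25 -6.91] w 0.0549
[[ 0.    -0.252 -0.968]
 [-0.    -0.968  0.252]
 [-1.     0.    -0.   ]]
(0.526, 0.037, 0.06) tool cm [ 3.83 -0.13  0.04]
```

View pics/s3.png

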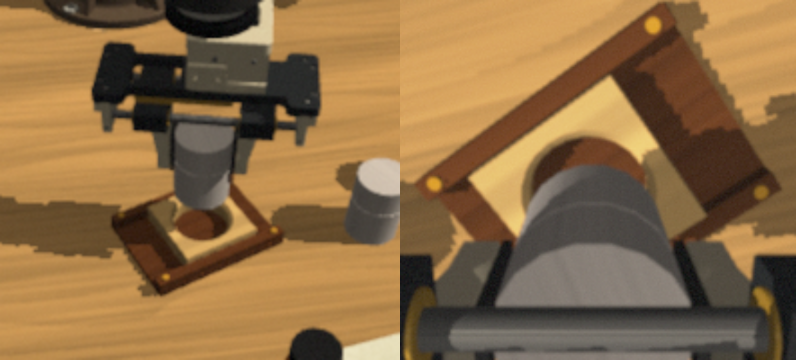

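The tin hangs above the well, with the well rim visible round it at (590,165) in the wrist crop. I'll go down to just above the rim and then feel in small steps.

```bash
python3 -m creep '[[0,0,0,0.6,-0.06,0,0],[0,0,0,1,-0.06,0,0],[0,0,0,1,0,0,0],[0,0,0,0.8,0,0,0],[0,0,0,0.4,0,0,0],[0,0,0,0,0,0,0]]' 35
python3 -m creep '[[0,0,0,0.1,0,0,0],[0,0,0,0.1,0,0,0],[0,0,0,0.1,0,0,0],[0,0,0,0,0,0,0]]' 35
python3 -m creep '[[0,0,0,0.1,0,0,0],[0,0,0,0.1,0,0,0],[0,0,0,0,0,0,0]]' 35
```

```text
time_s: 14.45
tcp_pos: [0.5259, 0.0373, 0.0592]
eef_rot: [39.1, 89.9, -155.5]
contact_force: [0.1, 0.1, -5.7]
gripper_width: 0.0553
time_s: 14.85
tcp_pos: [0.5264, 0.0375, 0.0573]
eef_rot: [-135.5, 90.0, 29.9]
contact_force: [-0.1, 0.0, -5.5]
gripper_width: 0.0548
time_s: 15.15
tcp_pos: [0.5263, 0.0375, 0.0551]
eef_rot: [39.5, 90.0, -155.0]
contact_force: [0.1, -0.2, -5.9]
gripper_width: 0.0547
```

```bash
python3 -m creep '[[0,0,0,0.1,0,0,0],[0,0,0,0.1,0,0,0],[0,0,0,0,0,0,0]]' 35
python3 -m creep '[[0,0,0,0.1,0,0,0],[0,0,0,0.1,0,0,0],[0,0,0,0,0,0,0]]' 35
```

```text
time_s: 15.45
tcp_pos: [0.5263, 0.0375, 0.053]
eef_rot: [34.7, 90.0, -159.8]
contact_force: [-0.5, 0.6, -5.4]
gripper_width: 0.0548
time_s: 15.75
tcp_pos: [0.5263, 0.0375, 0.051]
eef_rot: [37.7, 90.0, -156.9]
contact_force: [-0.6, -0.3, -5.8]
gripper_width: 0.0547
```

```bash
python3 -m creep '[[0,0,0,0.15,0,0,0],[0,0,0,0.15,0,0,0],[0,0,0,0.15,0,0,0],[0,0,0,0,0,0,0]]' 35
python3 -m creep '[[0,0,0,0.15,0,0,0],[0,0,0,0.15,0,0,0],[0,0,0,0,0,0,0]]' 35
python3 -m creep '[[0,0,0,0.1,0,0,0],[0,0,0,0.1,0,0,0],[0,0,0,0,0,0,0]]' 35
```

```text
time_s: 16.15
tcp_pos: [0.5262, 0.0374, 0.0464]
eef_rot: [35.8, 90.0, -158.7]
contact_force: [0.1, 0.0, -5.7]
gripper_width: 0.055
time_s: 16.45
tcp_pos: [0.5262, 0.0375, 0.0434]
eef_rot: [32.3, 90.0, -162.2]
contact_force: [-0.7, -0.3, -5.6]
gripper_width: 0.0544
time_s: 16.75
tcp_pos: [0.5263, 0.0375, 0.0415]
eef_rot: [30.1, 90.0, -164.4]
contact_force: [-0.1, 0.8, -5.9]
gripper_width: 0.0549
```

```bash
python3 -m creep '[[0,0,0,0.1,0,0,0],[0,0,0,0,0,0,0]]' 35
python3 -m creep '[[0,0,0,0.08,0,0,0],[0,0,0,0,0,0,0]]' 35
```

```text
time_s: 16.95
tcp_pos: [0.5263, 0.0375, 0.0406]
eef_rot: [33.1, 90.0, -161.4]
contact_force: [-0.1, 0.8, -5.6]
gripper_width: 0.0551
time_s: 17.15
tcp_pos: [0.5263, 0.0375, 0.0398]
eef_rot: [36.5, 90.0, -158.0]
contact_force: [0.3, -0.7, -5.1]
gripper_width: 0.0548
```

```bash
python3 -m creep '[[0,0,0,0.06,0,0,0],[0,0,0,0,0,0,0]]' 35
python3 -m creep '[[0,0,0,0.06,0,0,0],[0,0,0,0,0,0,0]]' 35
```

```text
time_s: 17.35
tcp_pos: [0.5264, 0.0375, 0.0397]
eef_rot: [-177.9, 90.0, -12.4]
contact_force: [-1.4, 0.0, 0.6]
gripper_width: 0.0549
time_s: 17.55
tcp_pos: [0.5265, 0.0375, 0.0396]
eef_rot: [-171.4, 90.0, -5.9]
contact_force: [-5.7, -0.0, 8.3]
gripper_width: 0.055
```

Bottom is felt at z = 0.0396, exactly 6 mm above the desk grip height. I'll release, retreat upward and check.

```bash
python3 -m creep '[[0,0,0,-0.05,0,0,0],[0,0,0,0,0,0,100],[0,0,0,0,0,0,100],[0,0,0,0,0,0,100],[0,0,0,0,0,0,100],[0,0,0,0,0,0,100],[0,0,0,0,0,0,100]]' 10
python3 -m creep '[[0,0,0,-1,0,0,100],[0,0,0,-2.5,0,0,100],[0,0,0,-4,0,0,100],[0,0,0,-4,0,0,100],[0,0,0,-4,0,0,100],[0,0,0,0,-4,0,100],[0,0,0,0,-4,0,100],[0,0,0,0,-4,0,100]]'
python3 -m creep '[[0,0,0,0,-4,0,100],[0,0,0,0,-4,0,100],[0,0,0,0,-2,0,100],[0,0,0,0,0,0,100]]'
python3 - <<'E'
from h import *
for c in("top","scene"):
    im,d=r.capture(c);p=pts(c,d,d>0);cv2.imwrite(f"pics/{c}9.png",im)
    for x,y in((.5265,.0375),(.542,.219)):
        q=p[(abs(p[:,0]-x)<.05)&(abs(p[:,1]-y)<.05)&(p[:,2]>.068)&(p[:,2]<.095)]
        print(c,len(q),cv2.minEnclosingCircle((q[:,:2]*1000).astype(np.float32)),np.median(q[:,2]),q[:,2].std())
    for q in("ink_bottle","water_cup","eraser"):
        o=r.masks_of(q,c)[0]; print(q,round(o["score"],2),np.array(o["rect"]).round())
print(r.get_state()["tcp_pos"],r.get_state()["contact_force"])
cv2.imwrite("pics/end.png",cv2.resize(cv2.imread("pics/scene9.png"),(800,500)))
E
```

```text
time_s: 18.25
tcp_pos: [0.5265, 0.0375, 0.0391]
eef_rot: [-172.5, 90.0, -7.1]
contact_force: [0.0, -0.6, -0.2]
gripper_width: 0.0873
time_s: 19.05
tcp_pos: [0.5569, 0.1548, 0.1959]
eef_rot: [-133.4, 89.9, 32.1]
contact_force: [1.0, -1.1, -0.1]
gripper_width: 0.0877
time_s: 19.45
tcp_pos: [0.5819, 0.2527, 0.1941]
eef_rot: [85.6, 90.0, -108.8]
contact_force: [0.3, 0.2, 0.6]
gripper_width: 0.088
top 555 ((525.8712768554688, 37.769866943359375), 27.72515296936035) 0.08094959820887004 0.0017121224978544436
top 379 ((542.0323486328125, 221.48971557617188), 27.902664184570312) 0.07473034750890684 0.0018236443002455057
ink_bottle 0.88 [275. 118. 298. 149.]
water_cup 0.71 [389. 104. 427. 142.]
eraser 0.57 [305. 286. 319. 309.]
scene 555 ((526.5972290039062, 38.19548416137695), 28.9456844329834) 0.08215774093035955 0.00395737008102683
scene 487 ((543.5844116210938, 221.91482543945312), 28.79139518737793) 0.07625965959550096 0.002021469892744603
ink_bottle 0.58 [324. 137. 340. 157.]
water_cup 0.98 [212. 264. 260. 316.]
eraser 0.66 [325. 142. 338. 154.]
[0.58163162 0.24960581 0.19459319] [ 0.22938323  0.25008041 -0.49672565]
```

View pics/end.png

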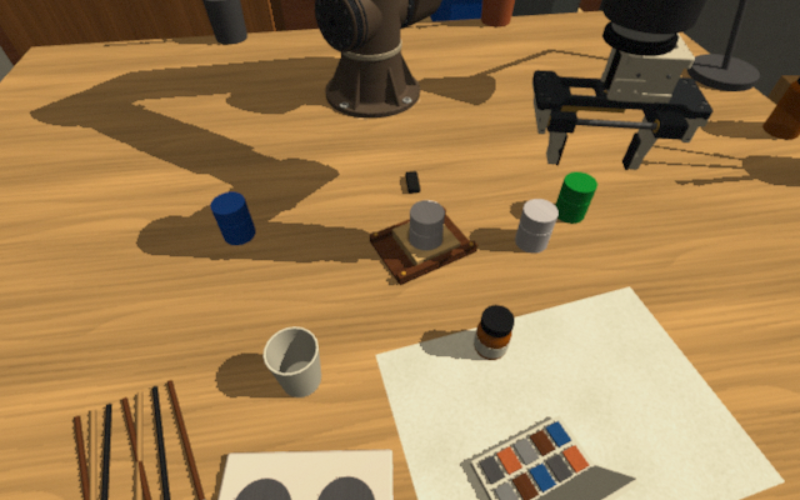

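The heavier tin stands in the well at (427,225), lid at 0.081 m. The light one is upright at (536,225) and the bystanders are unmoved. Nothing is touching the robot, so I'm handing in.

```bash
python3 -c "
from plant import r
r.close_job()"
```

```text
the job is handed in; nothing more can be done
```

The right tin was the heavier one. It now stands in the stand's well, and the job is handed in at about 19.5 s of the 72 s allowed.

- **Weighing:** I lifted each silver tin about 5 cm. The left read about 2.3 N and was set back. The right read about 6 N.
- **Seating:** I lowered the right tin into the well in 1–2 mm steps. It met no resistance on the way down. It bottomed at about 8 N net upward force, exactly 6 mm above the height at which it was gripped on the desk, and was then released.
- **Heavier tin:** The last pictures show its lid at 0.081 m, as expected when seated, about 6–7 mm from my estimate of the stand's centre (limit 22 mm).
- **Lighter tin:** It stands on the desk about 4 mm from where it started.
- **Bystanders:** The cup, ink bottle and eraser look unmoved in the pictures.
- **Checks that disagreed:** In the scene camera, the ink-bottle network's best hit was the eraser, a false report; the top view and the picture show the bottle in place. That camera also reads heights about 1.5 mm higher than the top one, within its calibration.

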